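Clear the ramekin and pump the ratchet clamp onto a glued block

TASK

A walnut drawer-pull block, freshly glued from two halves, stands at the end of the little ratchet clamp on the pull-out shelf, but a ramekin is in the jaw's way. Lift the ramekin out and set it down upright on the walnut chopping board, then pump the clamp's pair of levers (never pushing the jaw or its rod directly) until the jaw presses the block firmly home against the fixed end stop. Squeeze gently so the block is not crushed, finish while still holding the levers squeezed with the block gripped, and leave everything else where it is.

Things in the scene. Friction and masses are not known exactly. Their poses are not given: they have to be found in the camera images.
- clamp: Ratchet clamp screwed to the shelf; grey base plate 270 x 70 x 12 mm, its top is the bed. Origin: centre of the plate's underside; +x is the way the jaw advances, z up. Along x: toothed rod tail (from -225 mm, 39 mm high), black head (-112 to -62 mm, 84 mm wide, top at 52 mm) with two upright levers on it, jaw, ramekin, block, fixed steel end stop (face at +100 mm, 64 mm wide, 64 mm high).
- levers (a point): Fixed point midway between the open levers, 82 mm above the shelf (clamp x = -87 mm). They stand either side of it along the clamp's y, each 24 (x) x 10 (y) mm, from 52 to 107 mm above the shelf; 68 mm over the outer faces when open, 36 mm fully squeezed. The pair also floats a few mm sideways, so it centres itself between the fingers. Pinch from above, fingers closing along clamp y.
- lever_a: Steel squeeze lever on the clamp's +y side. Its origin coincides with the clamp's origin when open and shifts with the lever, about 16 mm along the clamp's -y when squeezed.
- lever_b: Steel squeeze lever on the clamp's -y side; as lever_a, but moving along the clamp's +y.
- squeeze (a joint): How far the levers are squeezed together, 0 (open, where they spring back to) to 0.032 m (at their stop). A full stroke drives the jaw up to 32 mm, less up to 14 mm lost before a tooth catches. Of the force of a finger the lever spring takes 2 N (open) to 5 N (closed) and jaw friction 3 N; the rest reaches the block one to one. With the jaw pressing, the levers stall short of their stop.
- jaw_travel (a joint): How far the jaw is pumped forward, m; 0 to 0.110; starts at 0 to 0.018. It stays where it is while the levers spring open for the next stroke (several are needed), but slips back and loses most of its pressure if they are let go under load.
- pad_squash (a joint): How far the spring-backed pad on the jaw is pressed in, m; 0 (touching nothing) to 0.009. It resists 4 N per mm, so 1.25 mm is 5 N on the block and 9 mm (its stop) is 36 N; beyond 40 N the block is crushed. A 20 N grip on the levers gives 10 to 17 N; a grip over 45 N may crush.
- clamp_jaw: The moving jaw: steel plate 44 mm wide from 16 to 54 mm above the shelf, with its rod. Origin coincides with the clamp's origin at jaw_travel 0 and moves along the clamp's x.
- clamp_pad: Black rubber pad, 40 mm wide, on the front of the jaw. Origin as for clamp_jaw, also shifted back by pad_squash.
- pad_face (a point): Centre of the pad's front face, 34 mm above the shelf; at clamp x = -35 mm + jaw_travel - pad_squash.
- anvil_face (a point): Centre of the fixed end stop's face, 32 mm above the shelf, at clamp x = +100 mm; axes as the clamp's.
- block: Walnut block 40 (x) x 60 (y) x 40 mm high with a pale glue seam down its middle, loose on the clamp's bed, 1 to 8 mm short of the end stop. Origin: centre of its underside; axes along the clamp's. About 80 g.
- ramekin: Small yellow ceramic ramekin, open cup about 56 mm across the rim (its widest, tapering down) and 38 mm high, wall 4 mm, 110 g, standing on the bed between jaw and block. Origin: centre of its underside. The jaw is on its -x side and the block on its +x side (clamp axes), so reach it with the fingers on its clamp +y and -y sides.
- board: Walnut chopping board 220 (x) x 150 (y) x 18 mm thick lying fixed on the shelf, left or right of the clamp. Origin: centre of its underside.
- lunch_box: White plastic lunch box with a grey sliding lid, 170 x 110 x 56 mm high, fixed, on the other side of the clamp from the board. Bystander. Origin: centre of its underside.
- fork: Steel fork 160 mm long, lying flat between robot and clamp. Bystander.
- spare_block: Smaller plain walnut offcut 30 x 55 x 30 mm between robot and clamp. Bystander.
- silicone_bowl: Grey-green hard silicone bowl, 120 mm across, 55 mm high, beyond the clamp. Bystander.
- glue_bottle: White glue bottle, 44 mm across, 120 mm high, beyond the clamp. Bystander.
- pepper_mill: Wooden pepper mill 52 mm across, 142 mm high, beyond the clamp. Bystander.
Not all that is in view belongs to the job. What is shaped like the ramekin but red is not meant.

How it is judged:
On the way, in this order (a step that is already met when the one before it is completed fails the run):
1. the ramekin stands upright and released on the walnut board (x of ramekin in the frame of board between -0.095 and 0.095 m and y of ramekin in the frame of board between -0.062 and 0.062 m and z of ramekin in the frame of board between 0.012 and 0.023 m and angle between ramekin's own z axis and vertical below 0.12 rad and contact force between each of the arm, the fingers and ramekin below 0.1 N and linear speed of ramekin below 0.03 m/s), for 0.2 s.
2. the levers are squeezed and the jaw presses the block against the end stop (contact force between clamp_pad and block above 5 N and contact force between clamp and block above 4 N and x of pad_face in the frame of anvil_face above -0.046 m and x of block in the frame of anvil_face above -0.024 m and angle between block's own z axis and vertical below 0.1 rad and angle between the x axis of block and the x axis of clamp, either way round below 0.12 rad and contact force between the fingers and lever_a above 3 N and contact force between the fingers and lever_b above 3 N), for 0.3 s.
At the end, for the whole second after the job is handed in: The fingers press on both levers (over 3 N each) and, through them, the jaw's pad presses the block with more than 5 N, the block standing straight (within 0.1 rad) and home against the end stop (within 4 mm, over 4 N); the ramekin stands upright, still and untouched wholly on the board (all of step 1 and all of step 2); the arm keeps its last pose, push and grip.
It fails at once if the block is crushed: more than 40 N from the jaw (contact force between clamp_pad and block above 40 N).
It fails at once if the robot pushes the jaw, its pad or its rod directly (contact force between any of the fingers, the arm and clamp_jaw above 2 N).
It fails at once if the jaw is driven into the ramekin (contact force between clamp_pad and ramekin above 3 N).
It fails at once if the ramekin is dropped or flung (linear speed of ramekin above 0.5 m/s and contact force between the fingers and ramekin below 0.05 N).
It fails at once if a bystander is moved more than 30 mm (distance of any of fork, spare_block, silicone_bowl, glue_bottle, pepper_mill from where it was at the start of the episode above 0.03 m).
It also fails if it takes over 51 s, if anything falls off the work surface, if the arm or the gripper's body presses on something with over 40 N, if the wrist force passes 120 N, or if a joint passes its speed limit or range.

ROBOT

A 6-joint arm with a two-finger parallel gripper is mounted at the origin on the work surface. World frame = base frame: x ahead of the robot, y to its left, z up, the work surface at z = 0. Lengths are in m, angles in rad, forces in N, time in s.
With the tool pointing down it reaches from about 0.35 to 0.725 m from the base axis. Payload 4.3 kg.
Tool frame: the origin (TCP) lies on the centre line of the jaws, within the pads' length; the fingertips stand 22 mm ahead of it and the grasp point (between the pads) lies 3 mm ahead of it; z points along the fingers, y is the line along which they close (so a half turn about z gives the same grasp; the last joint's range is limited). The gripper opens to 85 mm and grips with 20 to 120 N. Pads are 22 mm wide; open, the fingers measure 114 mm over their backs; the gripper's body (76 mm by 85 mm) begins 54 mm behind the grasp point. The pads swing forward as they close: fully open they stand 13 mm farther back than shut.
Start: joints at [-1.237, 0.377, 0.081, 1.274, 0, 1.46], TCP at [0.247, -0.519, 0.253] pointing down, gripper open.
Joint ranges: [-2.72, 2.72], [-0.84, 1.66], [-1.02, 1.22], [-1.77, 2.12], [-1.37, 1.28], [-3.14, 3.14]. Speed limits (rad/s): [2.57, 2.57, 3.14, 3.14, 3.14, 3.14].

INTERFACE

Orientations are given as a unit quaternion [x, y, z, w].
In Python, from bench import readout, eyes, env, regions_of gives the robot as it stands. The module is installed in compiled form; this text tells all that it offers.
- The arm moves only by the tool carry_out, never from a script. Its argument "targets" is a list of rows, each an object of numbers: "dx", "dy", "dz": the shift along the tool's x, y, z scaled (see below); "rx", "ry", "rz": the turn, a rotation vector about the tool's x, y, z scaled (see below); "hand": the closure, from -1 (fully open) to 1 (shut). In form: [{"dx": .., "dy": .., "dz": .., "rx": .., "ry": .., "rz": .., "hand": ..}, ...]. A call has 1 to 8 rows; each row shifts and turns the commanded pose from where the row before left it, along the tool's axes as they then stand; what a row does not reach is not made up. The controller multiplies each number of a shift by 40 mm and each number of a turn by 6 degrees. A row lasts 1/8 s, in which the tool goes at most 62.5 mm and 10.7 degrees, less where a joint would pass 70% of its speed; a pose out of reach is approached as far as the arm can. A call with a number of a shift or a turn outside -1 to 1 is refused whole. A call with a gripper value outside its range is refused whole. The fingers move at their own pace and stop on an object; "grip_force" is the grip in N (left out, the last holds). Time passes only in rows, so rows that do not move let the fingers close. It gives the time, the measured TCP pose, the force, the opening and the grip force at its end, in the units of the state.
- readout.read_state(): the state, without advancing time (a new reading comes with each control period).
- eyes.capture(name): name is "side" or "top"; returns a dict with "color" (384x512x3 uint8, red, green, blue), "z_map" (384x512 float32, m along the optical axis (not along the pixel's ray), 0 where there is no reading), "mtx" (3x3 intrinsics, pixels), "dist" ([k1, k2, p1, p2, k3] as OpenCV has them; the pictures are not rectified), "R" (3x3) and "t" (3): a world point X has camera coordinates R X + t. Camera axes: x right, y down, z forward; pixel columns grow to the right and rows downward; lengths in m; the calibration is good to about 2 mm. A picture is of the moment at which its call begins.
- env.close_job(): hands the job in; it is judged then, once.
Trained networks look in the newest picture that a camera, given by its name, has taken for a name from the list of things; names that differ only in an ending like _2 or _b are one class to them, and where a whole thing is asked for, a point or a joint stands for the part that bears it (a point fixed in the world has none). Each returns a list of dicts, best first, with "conf" (0 to 1); they miss things now and then, are a little off and sometimes report something else, mostly with a low value. They report only what shows in the picture. A call takes as long as a camera call. They do not tell look-alikes from the thing itself.
- regions_of(thing, camera): "region" (384x512 bool, what is visible of it) and "uv" ([column, row] in pixels, amid what is visible of it).
The state is a dict: "time_s": time; "joint_pos": joint angles; "qvel": joint speeds; "effort": joint torques, N m; "tool_pos": TCP position; "tool_rot": TCP orientation; "force": force on the tool from outside, world axes, zero at the start; "wrist_torque": the same for the moment, N m; "finger_gap": finger opening in m; "gripper_force": force on a finger pad.
Only numpy, scipy, OpenCV 4.12 (cv2) and the standard library are available. Lean on these libraries where they do the work, as an engineer would, in place of code of your own. Each camera call takes 0.05 s, during which the arm holds its last target. There are 200 camera calls.

## Working session

There is one attempt and no reset: what is moved stays moved. The work goes in short steps, Python scripts to look and compute and a tool call to move; the robot and the scene stay as the last step left them, time stands still between calls to the robot, and variables do not carry over. Pictures are saved under pics/ and viewed, at most 10 in all, crops included, and the job is handed in when it is done.

Besides the shell and the picture viewer there is one more tool, called after "Emit:" by a JSON object that holds its "name" and its "arguments", one argument or row to a line. carry_out: Moves the arm, as the interface text tells. Shifts and turns lie within -1 to 1; 1 stands for 40 mm of shift or 6 degrees of turn. Its arguments: {"type":"object","properties":{"targets":{"type":"array","items":{"type":"object","properties":{"dx":{"type":"number"},"dy":{"type":"number"},"dz":{"type":"number"},"rx":{"type":"number"},"ry":{"type":"number"},"rz":{"type":"number"},"hand":{"type":"number"}}}},"grip_force":{"type":"number"}},"required":["targets"]}

```bash
mkdir -p pics
cat > h.py <<'E'
import numpy as np, cv2
from bench import readout, eyes, env, regions_of
def world(c,mask):
    v,u=np.nonzero(mask&(c["z_map"]>0)); z=c["z_map"][v,u].astype(float)
    p=cv2.undistortPoints(np.stack([u,v],1).astype(np.float64)[:,None],c["mtx"],c["dist"])[:,0]
    X=np.c_[p*z[:,None],z]
    return (X-c["t"])@c["R"]
E
python3 - <<'E'
from h import *
s=readout.read_state(); print(s)
cs={n:eyes.capture(n) for n in("side","top")}
for n,c in cs.items():
    cv2.imwrite(f"pics/{n}0.png",c["color"][:,:,::-1])
    print(n,(-c["R"].T@c["t"]).round(3))
    for t in ["clamp","lever_a","clamp_jaw","clamp_pad","block","ramekin","board","lunch_box","fork","spare_block","silicone_bowl","glue_bottle","pepper_mill"]:
        for r in regions_of(t,n)[:3]:
            X=world(c,r["region"])
            if len(X): print(t,round(r["conf"],2),np.round(r["uv"]),len(X),"med",np.median(X,0).round(3),"lo",np.percentile(X,3,axis=0).round(3),"hi",np.percentile(X,97,axis=0).round(3))
E
```

```text
{'time_s': 0.0, 'joint_pos': array([-1.23732720e+00,  3.78053806e-01,  7.96617222e-02,  1.27438077e+00,
       -1.85918818e-05,  1.46052153e+00]), 'qvel': array([ 0.00054626,  0.00094598,  0.00086638,  0.00156268, -0.00057083,
       -0.00129164]), 'effort': array([-1.16424111e-03, -4.63606775e+01,  2.69874001e+01,  2.06704700e-02,
       -3.53975302e-04,  1.38523507e-06]), 'tool_pos': array([ 0.24668134, -0.51874645,  0.25237997]), 'tool_rot': array([ 9.75486744e-01,  2.20055984e-01, -1.19296912e-04, -9.81082278e-04]), 'force': array([ 0.35157845, -0.16571059,  0.18244299]), 'wrist_torque': array([-0.00473581,  0.01775408,  0.03043854]), 'gripper_force': 0.0, 'finger_gap': 0.08537425248413638}
side [0.026 0.724 1.019]
clamp 0.68 [271. 207.] 2014 med [ 0.546 -0.023  0.036] lo [ 0.497 -0.165  0.002] hi [0.611 0.149 0.1  ]
clamp 0.5 [322. 234.] 130 med [ 0.394 -0.033  0.003] lo [ 0.386 -0.139 -0.001] hi [0.402 0.011 0.008]
lever_a 0.75 [237. 226.] 325 med [0.565 0.097 0.05 ] lo [0.548 0.076 0.019] hi [0.604 0.119 0.055]
lever_a 0.59 [286. 188.] 257 med [ 0.522 -0.059  0.083] lo [ 0.504
[... 2927 characters left out ...]
] lo [ 0.375 -0.472  0.014] hi [ 0.516 -0.265  0.022]
silicone_bowl 0.7 [335. 120.] 1789 med [ 0.766 -0.188  0.026] lo [ 0.709 -0.234  0.004] hi [ 0.808 -0.13   0.056]
silicone_bowl 0.51 [270. 206.] 2475 med [ 0.547 -0.029  0.036] lo [ 0.502 -0.147  0.008] hi [0.611 0.143 0.105]
glue_bottle 0.82 [245. 124.] 359 med [0.732 0.026 0.081] lo [0.72  0.007 0.018] hi [0.75  0.045 0.122]
glue_bottle 0.66 [299. 213.] 351 med [ 0.525 -0.108  0.037] lo [ 0.502 -0.183  0.015] hi [ 0.565 -0.009  0.055]
pepper_mill 0.96 [176. 127.] 563 med [0.717 0.188 0.096] lo [0.704 0.172 0.014] hi [0.744 0.211 0.142]
pepper_mill 0.46 [246. 125.] 364 med [0.733 0.026 0.081] lo [0.721 0.006 0.024] hi [0.754 0.045 0.122]
```

Run:
```python
from h import *
c=eyes.capture("top"); s=eyes.capture("side")
a=cv2.resize(c["color"][150:270,180:350],None,fx=4,fy=4,interpolation=cv2.INTER_CUBIC)
b=cv2.resize(s["color"][140:270,190:340],None,fx=4,fy=4,interpolation=cv2.INTER_CUBIC)
cv2.imwrite("pics/top1.png",a[:,:,::-1]);cv2.imwrite("pics/side1.png",b[:,:,::-1])
r=regions_of("ramekin","top"); R=[x for x in r if abs(x["uv"][0]-238)<8][0]
for n,cc in(("top",c),("side",s)):
    rr=[x for x in regions_of("ramekin",n) if abs(x["uv"][0]-(238 if n=="top" else 252))<8]
    if not rr: continue
    X=world(cc,rr[0]["region"]); T=X[X[:,2]>.042]; print(n,"rim",cv2.minEnclosingCircle(T[:,:2].astype(np.float32)),np.percentile(T[:,2],90),len(T))
    A=world(cc,np.ones((384,512),bool))
    rg=(A[:,0]>.45)&(A[:,0]<.65)&(A[:,1]>-.25)&(A[:,1]<.2)
    A=A[rg]
    L=A[A[:,2]>.09]; k=L[:,0]>np.mean(L[:,0].__class__((L[:,0].min(),L[:,0].max()))) if 0 else L[:,0]>(L[:,0].min()+L[:,0].max())/2
    for g in(L[k],L[~k]): print(n,"lever",len(g),g.mean(0).round(4),g.min(0).round(3),g.max(0).round(3))
    P=A[(A[:,2]>.006)&(A[:,2]<.06)]
    bl=P[(P[:,1]>-.05)&(P[:,2]>.045)]
    print(n,"base plate rect",cv2.minAreaRect(A[(A[:,2]>.009)&(A[:,2]<.015)][:,:2].astype(np.float32)))
    H=A[(A[:,2]>.047)&(A[:,2]<.057)&(A[:,1]<-.03)]; print(n,"head",cv2.minAreaRect(H[:,:2].astype(np.float32)))
    H=A[(A[:,2]>.047)&(A[:,2]<.057)&(A[:,1]>.068)&(A[:,1]<.13)]; print(n,"block",cv2.minAreaRect(H[:,:2].astype(np.float32)))
B=[x for x in regions_of("board","top")][0]; X=world(c,B["region"]);X=X[X[:,2]>.012];print("board",cv2.minAreaRect(X[:,:2].astype(np.float32)))
```

```text
top rim ((0.5684121251106262, 0.04006120190024376), 0.02678825706243515) 0.05148616588487935 102
top lever 56 [ 0.5659 -0.0703  0.1052] [ 0.559 -0.082  0.091] [ 0.573 -0.059  0.109]
top lever 51 [ 0.5104 -0.0544  0.1057] [ 0.503 -0.067  0.092] [ 0.517 -0.042  0.111]
top base plate rect ((0.5143192410469055, 0.03739912807941437), (0.27444735169410706, 0.17298701405525208), 73.7532958984375)
top head ((0.5402007102966309, -0.05616503953933716), (0.06304711848497391, 0.08312619477510452), 73.73811340332031)
top block ((0.582120418548584, 0.09593333303928375), (0.04574381560087204, 0.059605672955513), 73.67147064208984)
side rim ((0.5684908628463745, 0.0394718162715435), 0.029167188331484795) 0.050741350802728534 113
side lever 53 [ 0.5649 -0.068   0.1005] [ 0.558 -0.083  0.091] [ 0.574 -0.056  0.109]
side lever 56 [ 0.5091 -0.0524  0.1008] [ 0.503 -0.067  0.09 ] [ 0.517 -0.041  0.109]
side base plate rect ((0.5594751238822937, 0.03215600550174713), (0.1578015685081482, 0.3507642447948456), 5.499549865722656)
side head ((0.538626492023468, -0.055404867976903915), (0.06297938525676727, 0.08170410245656967), 74.43415832519531)
side block ((0.5839389562606812, 0.1000150740146637), (0.07063265889883041, 0.06466042250394821), 72.30659484863281)
board ((0.4464872479438782, -0.3707984387874603), (0.15126213431358337, 0.22206979990005493), 3.177227020263672)
```

View pics/top1.png

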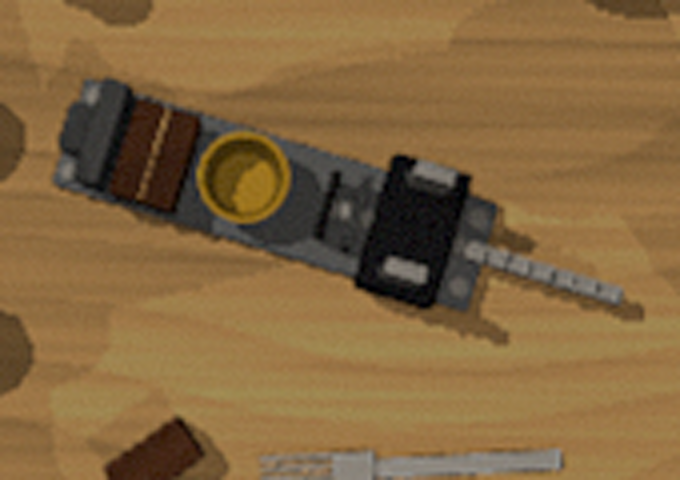

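View pics/side0.png

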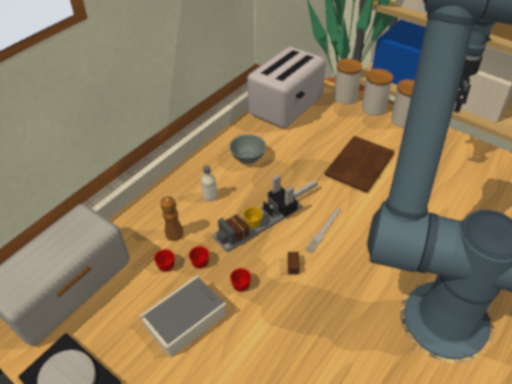

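Emit:
{"name": "carry_out", "arguments": {
  "targets": [
    {"rz": -1,"hand": -1},
    {"rz": -1,"hand": -1},
    {"rz": -1,"hand": -1},
    {"rz": -1,"hand": -1},
    {"rz": -1,"hand": -1},
    {"rz": -1,"hand": -1},
    {"rz": -1,"hand": -1},
    {"rz": -1,"hand": -1}
  ],
  "grip_force": 30
}}

```text
invalid input at $.targets[0]: expected keys dx, dy, dz, rx, ry, rz, hand
```

```bash
cat > plan.py <<'E'
# plan.py x y z yaw_deg : residual to a target in tool axes, in row units
import sys, numpy as np
from bench import readout
from scipy.spatial.transform import Rotation as R
s=readout.read_state(); r=R.from_quat(s["tool_rot"])
x,y,z,yaw=map(float,sys.argv[1:])
want=R.from_euler("z",yaw,degrees=True)*R.from_euler("x",180,degrees=True)
print("t",s["time_s"],"pos",s["tool_pos"].round(4),"gap",s["finger_gap"],"F",s["force"].round(1),s["gripper_force"])
print("shift units",(r.inv().apply(np.array([x,y,z])-s["tool_pos"])/.04).round(3),"turn units",((r.inv()*want).as_rotvec(degrees=True)/6).round(3))
E
python3 plan.py .5685 .040 .253 73.8
```

```text
t 1.7 pos [ 0.2469 -0.5193  0.2533] gap 0.08526426617950517 F [0.9 0.9 0.8] 0.0
shift units [ 1.3265e+01 -9.1770e+00  7.0000e-03] turn units [ 1.000e-03  0.000e+00 -8.062e+00]
```

Emit:
{"name": "carry_out", "arguments": {
  "targets": [
    {"dx": 0,"dy": 0,"dz": 0,"rx": 0,"ry": 0,"rz": -1,"hand": -1},
    {"dx": 0,"dy": 0,"dz": 0,"rx": 0,"ry": 0,"rz": -1,"hand": -1},
    {"dx": 0,"dy": 0,"dz": 0,"rx": 0,"ry": 0,"rz": -1,"hand": -1},
    {"dx": 0,"dy": 0,"dz": 0,"rx": 0,"ry": 0,"rz": -1,"hand": -1},
    {"dx": 0,"dy": 0,"dz": 0,"rx": 0,"ry": 0,"rz": -1,"hand": -1},
    {"dx": 0,"dy": 0,"dz": 0,"rx": 0,"ry": 0,"rz": -1,"hand": -1},
    {"dx": 0,"dy": 0,"dz": 0,"rx": 0,"ry": 0,"rz": -1,"hand": -1},
    {"dx": 0,"dy": 0,"dz": 0,"rx": 0,"ry": 0,"rz": -1,"hand": -1}
  ],
  "grip_force": 30
}}

```text
time_s: 2.7
tool_pos: [0.2469, -0.5193, 0.2533]
tool_rot: [0.801, 0.599, -0.0, 0.0]
force: [0.2, -0.3, -0.4]
finger_gap: 0.0852
gripper_force: 0.0
```

```bash
python3 plan.py .5685 .040 .253 73.8
```

```text
t 2.7 pos [ 0.2469 -0.5193  0.2533] gap 0.08520311512395004 F [ 0.2 -0.3 -0.4] 0.0
shift units [1.5683e+01 3.7710e+00 8.0000e-03] turn units [ 0.001  0.001 -0.029]
```

Emit:
{"name": "carry_out", "arguments": {
  "targets": [
    {"dx": 0.98,"dy": 0.236,"dz": 0,"rx": 0,"ry": 0,"rz": 0,"hand": -1},
    {"dx": 0.98,"dy": 0.236,"dz": 0,"rx": 0,"ry": 0,"rz": 0,"hand": -1},
    {"dx": 0.98,"dy": 0.236,"dz": 0,"rx": 0,"ry": 0,"rz": 0,"hand": -1},
    {"dx": 0.98,"dy": 0.236,"dz": 0,"rx": 0,"ry": 0,"rz": 0,"hand": -1},
    {"dx": 0.98,"dy": 0.236,"dz": 0,"rx": 0,"ry": 0,"rz": 0,"hand": -1},
    {"dx": 0.98,"dy": 0.236,"dz": 0,"rx": 0,"ry": 0,"rz": 0,"hand": -1},
    {"dx": 0.98,"dy": 0.236,"dz": 0,"rx": 0,"ry": 0,"rz": 0,"hand": -1},
    {"dx": 0.98,"dy": 0.236,"dz": 0,"rx": 0,"ry": 0,"rz": 0,"hand": -1}
  ]
}}

```text
time_s: 3.7
tool_pos: [0.4093, -0.2392, 0.2535]
tool_rot: [0.802, 0.598, 0.0, 0.0]
force: [0.3, -0.8, -0.4]
finger_gap: 0.0856
gripper_force: 0.0
```

Emit:
{"name": "carry_out", "arguments": {
  "targets": [
    {"dx": 0.98,"dy": 0.236,"dz": 0,"rx": 0,"ry": 0,"rz": 0,"hand": -1},
    {"dx": 0.98,"dy": 0.236,"dz": 0,"rx": 0,"ry": 0,"rz": 0,"hand": -1},
    {"dx": 0.98,"dy": 0.236,"dz": 0,"rx": 0,"ry": 0,"rz": 0,"hand": -1},
    {"dx": 0.98,"dy": 0.236,"dz": 0,"rx": 0,"ry": 0,"rz": 0,"hand": -1},
    {"dx": 0.98,"dy": 0.236,"dz": 0,"rx": 0,"ry": 0,"rz": 0,"hand": -1},
    {"dx": 0.98,"dy": 0.236,"dz": 0,"rx": 0,"ry": 0,"rz": 0,"hand": -1},
    {"dx": 0.98,"dy": 0.236,"dz": 0,"rx": 0,"ry": 0,"rz": 0,"hand": -1},
    {"dx": 0.98,"dy": 0.236,"dz": 0,"rx": 0,"ry": 0,"rz": 0,"hand": -1}
  ]
}}

```text
time_s: 4.7
tool_pos: [0.5712, 0.0399, 0.2534]
tool_rot: [0.802, 0.598, 0.0, 0.0]
force: [-0.2, 0.0, -0.1]
finger_gap: 0.0852
gripper_force: 0.0
```

```bash
python3 plan.py .5685 .040 .038 73.8
```

```text
t 4.7 pos [0.5712 0.0399 0.2534] gap 0.08523732736529789 F [-0.2  0.  -0.1] 0.0
shift units [-0.017 -0.067  5.384] turn units [ 0.004  0.001 -0.061]
```

Emit:
{"name": "carry_out", "arguments": {
  "targets": [
    {"dx": -0.02,"dy": -0.07,"dz": 1,"rx": 0,"ry": 0,"rz": -0.06,"hand": -1},
    {"dx": 0,"dy": 0,"dz": 1,"rx": 0,"ry": 0,"rz": 0,"hand": -1},
    {"dx": 0,"dy": 0,"dz": 1,"rx": 0,"ry": 0,"rz": 0,"hand": -1},
    {"dx": 0,"dy": 0,"dz": 0.7,"rx": 0,"ry": 0,"rz": 0,"hand": -1},
    {"dx": 0,"dy": 0,"dz": 0.7,"rx": 0,"ry": 0,"rz": 0,"hand": -1},
    {"dx": 0,"dy": 0,"dz": 0.6,"rx": 0,"ry": 0,"rz": 0,"hand": -1},
    {"dx": 0,"dy": 0,"dz": 0.38,"rx": 0,"ry": 0,"rz": 0,"hand": -1}
  ]
}}

```text
time_s: 5.58
tool_pos: [0.567, 0.0388, 0.0369]
tool_rot: [0.8, 0.6, -0.001, -0.0]
force: [0.7, 0.4, 0.4]
finger_gap: 0.0857
gripper_force: 0.0
```

```bash
python3 plan.py .5685 .040 .038 73.8; python3 -c "
from h import *
c=eyes.capture('side'); cv2.imwrite('pics/s2.png',cv2.resize(c['color'][140:270,190:340],None,fx=4,fy=4)[:,:,::-1])"
```

```text
t 5.575 pos [0.567  0.0388 0.0369] gap 0.08566371278076576 F [0.7 0.4 0.4] 0.0
shift units [ 0.04   0.026 -0.028] turn units [-0.013  0.004 -0.002]
```

View pics/s2.png

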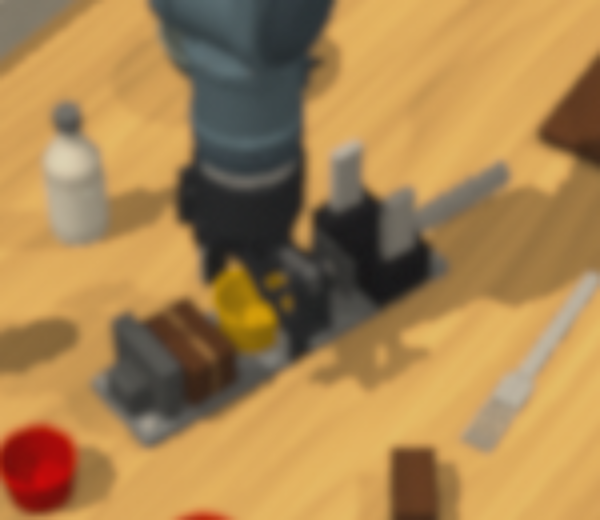

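Emit:
{"name": "carry_out", "arguments": {
  "targets": [
    {"dx": 0.04,"dy": 0.03,"dz": 0,"rx": 0,"ry": 0,"rz": 0,"hand": 1},
    {"dx": 0,"dy": 0,"dz": 0,"rx": 0,"ry": 0,"rz": 0,"hand": 1},
    {"dx": 0,"dy": 0,"dz": 0,"rx": 0,"ry": 0,"rz": 0,"hand": 1},
    {"dx": 0,"dy": 0,"dz": 0,"rx": 0,"ry": 0,"rz": 0,"hand": 1},
    {"dx": 0,"dy": 0,"dz": 0,"rx": 0,"ry": 0,"rz": 0,"hand": 1},
    {"dx": 0,"dy": 0,"dz": 0,"rx": 0,"ry": 0,"rz": 0,"hand": 1}
  ],
  "grip_force": 30
}}

```text
time_s: 6.38
tool_pos: [0.5704, 0.0401, 0.0397]
tool_rot: [0.8, 0.6, 0.001, 0.001]
force: [-0.4, 0.6, 6.4]
finger_gap: 0.0539
gripper_force: 31.3
```

Emit:
{"name": "carry_out", "arguments": {
  "targets": [
    {"dx": 0,"dy": 0,"dz": -0.15,"rx": 0,"ry": 0,"rz": 0,"hand": 1},
    {"dx": 0,"dy": 0,"dz": -0.3,"rx": 0,"ry": 0,"rz": 0,"hand": 1},
    {"dx": 0,"dy": 0,"dz": -0.5,"rx": 0,"ry": 0,"rz": 0,"hand": 1},
    {"dx": 0,"dy": 0,"dz": -0.5,"rx": 0,"ry": 0,"rz": 0,"hand": 1},
    {"dx": 0,"dy": 0,"dz": -0.6,"rx": 0,"ry": 0,"rz": 0,"hand": 1},
    {"dx": 0,"dy": 0,"dz": -0.6,"rx": 0,"ry": 0,"rz": 0,"hand": 1},
    {"dx": 0,"dy": 0,"dz": -0.6,"rx": 0,"ry": 0,"rz": 0,"hand": 1},
    {"dx": 0,"dy": 0,"dz": -0.6,"rx": 0,"ry": 0,"rz": 0,"hand": 1}
  ]
}}

```text
time_s: 7.38
tool_pos: [0.5692, 0.0399, 0.1936]
tool_rot: [0.8, 0.6, 0.0, 0.0]
force: [-0.5, 0.3, -1.2]
finger_gap: 0.0544
gripper_force: 31.9
```

```bash
python3 plan.py .447 -.371 .19 73.8
python3 - <<'E'
from h import *
c=eyes.capture('side'); cv2.imwrite('pics/s3.png',cv2.resize(c['color'][90:270,190:390],None,fx=3,fy=3)[:,:,::-1])
for r in regions_of("ramekin","side"):
    X=world(c,r["region"]); print(r["conf"],r["uv"],X.min(0).round(3),X.max(0).round(3))
E
```

```text
t 7.375 pos [0.5692 0.0399 0.1936] gap 0.05444568587019526 F [-0.5  0.3 -1.2] 31.855292594991624
shift units [-10.718  -0.065   0.091] turn units [ 0.006 -0.    -0.002]
0.78 [246.1, 179.9] [0.548 0.021 0.164] [0.595 0.068 0.208]
0.74 [243.1, 279.9] [ 0.445  0.191 -0.002] [0.497 0.244 0.042]
0.72 [163.8, 258.0] [0.642 0.258 0.   ] [0.709 0.315 0.044]
0.56 [171.7, 217.1] [ 0.699  0.108 -0.003] [0.84  0.221 0.143]
```

View pics/s3.png

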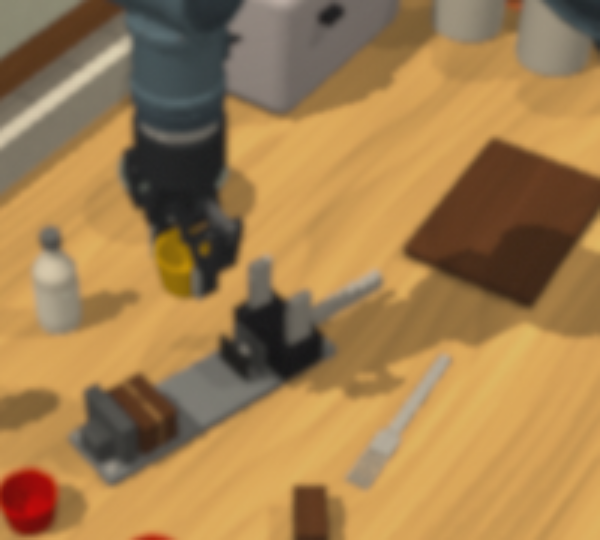

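Emit:
{"name": "carry_out", "arguments": {
  "targets": [
    {"dx": -0.5,"dy": -0.01,"dz": 0,"rx": 0,"ry": 0,"rz": 0,"hand": 1},
    {"dx": -0.9,"dy": -0.01,"dz": 0,"rx": 0,"ry": 0,"rz": 0,"hand": 1},
    {"dx": -0.9,"dy": -0.01,"dz": 0,"rx": 0,"ry": 0,"rz": 0,"hand": 1},
    {"dx": -0.9,"dy": -0.01,"dz": 0,"rx": 0,"ry": 0,"rz": 0,"hand": 1},
    {"dx": -0.9,"dy": -0.01,"dz": 0,"rx": 0,"ry": 0,"rz": 0,"hand": 1},
    {"dx": -0.9,"dy": 0,"dz": 0,"rx": 0,"ry": 0,"rz": 0,"hand": 1},
    {"dx": -0.9,"dy": 0,"dz": 0,"rx": 0,"ry": 0,"rz": 0,"hand": 1},
    {"dx": -0.9,"dy": 0,"dz": 0,"rx": 0,"ry": 0,"rz": 0,"hand": 1}
  ]
}}

```text
time_s: 8.48
tool_pos: [0.4893, -0.2221, 0.1907]
tool_rot: [0.8, 0.6, -0.001, -0.001]
force: [0.5, -0.7, -0.9]
finger_gap: 0.0542
gripper_force: 31.9
```

Emit:
{"name": "carry_out", "arguments": {
  "targets": [
    {"dx": -0.9,"dy": 0,"dz": 0,"rx": 0,"ry": 0,"rz": 0,"hand": 1},
    {"dx": -0.9,"dy": 0,"dz": 0,"rx": 0,"ry": 0,"rz": 0,"hand": 1},
    {"dx": -0.9,"dy": 0,"dz": 0,"rx": 0,"ry": 0,"rz": 0,"hand": 1},
    {"dx": -0.7,"dy": 0,"dz": 0.4,"rx": 0,"ry": 0,"rz": 0,"hand": 1},
    {"dx": -0.52,"dy": 0,"dz": 0.5,"rx": 0,"ry": 0,"rz": 0,"hand": 1},
    {"dx": 0,"dy": 0,"dz": 0.8,"rx": 0,"ry": 0,"rz": 0,"hand": 1},
    {"dx": 0,"dy": 0,"dz": 0.8,"rx": 0,"ry": 0,"rz": 0,"hand": 1},
    {"dx": 0,"dy": 0,"dz": 0.6,"rx": 0,"ry": 0,"rz": 0,"hand": 1}
  ]
}}

```text
time_s: 9.48
tool_pos: [0.4451, -0.3706, 0.0652]
tool_rot: [0.8, 0.6, -0.001, -0.002]
force: [-0.1, 0.2, -2.0]
finger_gap: 0.0539
gripper_force: 31.9
```

```bash
python3 plan.py .447 -.371 .047 73.8
python3 - <<'E'
from h import *
c=eyes.capture('side')
for r in regions_of("ramekin","side"):
    X=world(c,r["region"]); print(r["conf"],r["uv"],X.min(0).round(3),X.max(0).round(3))
E
```

```text
t 9.475 pos [ 0.4451 -0.3706  0.0652] gap 0.05390675200460279 F [-0.1  0.2 -2. ] 31.87549657188356
shift units [0.003 0.051 0.456] turn units [-0.037 -0.015 -0.013]
0.94 [240.6, 281.2] [0.445 0.192 0.001] [0.499 0.243 0.043]
0.87 [199.0, 257.6] [ 0.575  0.187 -0.004] [0.652 0.252 0.042]
0.7 [164.5, 260.5] [ 0.643  0.263 -0.002] [0.712 0.315 0.041]
0.51 [359.6, 151.4] [ 0.42  -0.399  0.018] [ 0.467 -0.344  0.114]
0.47 [322.6, 232.6] [ 0.382 -0.154 -0.003] [0.406 0.023 0.011]
```

Lower gently, watching the force, with a short settle.

Emit:
{"name": "carry_out", "arguments": {
  "targets": [
    {"dx": 0,"dy": 0,"dz": 0.25,"rx": 0,"ry": 0,"rz": 0,"hand": 1},
    {"dx": 0,"dy": 0,"dz": 0.12,"rx": 0,"ry": 0,"rz": 0,"hand": 1},
    {"dx": 0,"dy": 0,"dz": 0.06,"rx": 0,"ry": 0,"rz": 0,"hand": 1},
    {"dx": 0,"dy": 0,"dz": 0,"rx": 0,"ry": 0,"rz": 0,"hand": 1}
  ]
}}

```text
time_s: 10.07
tool_pos: [0.4478, -0.3714, 0.0512]
tool_rot: [0.8, 0.6, -0.0, 0.0]
force: [0.3, 0.6, -0.6]
finger_gap: 0.0544
gripper_force: 32.1
```

Emit:
{"name": "carry_out", "arguments": {
  "targets": [
    {"dx": 0,"dy": 0,"dz": 0.07,"rx": 0,"ry": 0,"rz": 0,"hand": 1},
    {"dx": 0,"dy": 0,"dz": 0.05,"rx": 0,"ry": 0,"rz": 0,"hand": 1},
    {"dx": 0,"dy": 0,"dz": 0,"rx": 0,"ry": 0,"rz": 0,"hand": 1}
  ]
}}

```text
time_s: 10.45
tool_pos: [0.4475, -0.3711, 0.0459]
tool_rot: [0.8, 0.6, -0.0, -0.0]
force: [0.2, -0.5, -1.2]
finger_gap: 0.0543
gripper_force: 32.1
```

Emit:
{"name": "carry_out", "arguments": {
  "targets": [
    {"dx": 0,"dy": 0,"dz": 0.04,"rx": 0,"ry": 0,"rz": 0,"hand": 1},
    {"dx": 0,"dy": 0,"dz": 0,"rx": 0,"ry": 0,"rz": 0,"hand": 1}
  ]
}}

```text
time_s: 10.7
tool_pos: [0.4476, -0.3713, 0.0457]
tool_rot: [0.8, 0.6, -0.0, 0.0]
force: [-2.4, 2.8, 6.6]
finger_gap: 0.0543
gripper_force: 32.4
```

Emit:
{"name": "carry_out", "arguments": {
  "targets": [
    {"dx": 0,"dy": 0,"dz": 0,"rx": 0,"ry": 0,"rz": 0,"hand": -0.5},
    {"dx": 0,"dy": 0,"dz": 0,"rx": 0,"ry": 0,"rz": 0,"hand": -1},
    {"dx": 0,"dy": 0,"dz": 0,"rx": 0,"ry": 0,"rz": 0,"hand": -1},
    {"dx": 0,"dy": 0,"dz": 0,"rx": 0,"ry": 0,"rz": 0,"hand": -1},
    {"dx": 0,"dy": 0,"dz": 0,"rx": 0,"ry": 0,"rz": 0,"hand": -1}
  ]
}}

```text
time_s: 11.32
tool_pos: [0.4476, -0.3712, 0.0444]
tool_rot: [0.8, 0.6, -0.0, -0.0]
force: [-0.1, -0.3, -0.3]
finger_gap: 0.0855
gripper_force: 0.0
```

Emit:
{"name": "carry_out", "arguments": {
  "targets": [
    {"dx": 0,"dy": 0,"dz": -0.3,"rx": 0,"ry": 0,"rz": 0,"hand": -1},
    {"dx": 0,"dy": 0,"dz": -0.6,"rx": 0,"ry": 0,"rz": 0,"hand": -1},
    {"dx": 0,"dy": 0,"dz": -1,"rx": 0,"ry": 0,"rz": 0,"hand": -1},
    {"dx": 0,"dy": 0,"dz": -1,"rx": 0,"ry": 0,"rz": 0,"hand": -1},
    {"dx": 0,"dy": 0,"dz": -0.8,"rx": 0,"ry": 0,"rz": 0,"hand": -1}
  ]
}}

```text
time_s: 11.95
tool_pos: [0.448, -0.3716, 0.1954]
tool_rot: [0.8, 0.6, 0.0, 0.001]
force: [0.0, -0.6, 0.4]
finger_gap: 0.0857
gripper_force: 0.0
```

```bash
python3 plan.py .538 -.062 .19 73.8
python3 - <<'E'
from h import *
for n in("side","top"):
  c=eyes.capture(n)
  for r in regions_of("ramekin",n):
    X=world(c,r["region"]); print(n,r["conf"],r["uv"],X.min(0).round(3),X.max(0).round(3))
  if n=="side": cv2.imwrite('pics/s4.png',cv2.resize(c['color'][90:270,190:410],None,fx=3,fy=3)[:,:,::-1])
E
```

```text
t 11.95 pos [ 0.448  -0.3716  0.1954] gap 0.08565752465428192 F [ 0.  -0.6  0.4] 0.0
shift units [ 8.061e+00 -1.000e-03  1.240e-01] turn units [ 0.022  0.013 -0.003]
side 0.94 [199.5, 257.2] [0.575 0.2   0.001] [0.629 0.252 0.043]
side 0.87 [242.1, 280.6] [0.445 0.191 0.001] [0.497 0.244 0.043]
side 0.72 [164.9, 259.9] [ 0.643  0.259 -0.001] [0.698 0.315 0.043]
side 0.59 [359.4, 153.1] [ 0.419 -0.401  0.018] [ 0.472 -0.343  0.062]
top 0.96 [165.8, 232.5] [0.449 0.189 0.   ] [0.5   0.242 0.043]
top 0.82 [412.6, 249.5] [ 0.424 -0.398  0.019] [ 0.471 -0.346  0.06 ]
top 0.71 [161.3, 179.6] [ 0.579  0.198 -0.   ] [0.629 0.251 0.042]
top 0.62 [143.1, 151.1] [ 0.645  0.26  -0.001] [0.698 0.313 0.042]
top 0.21 [259.9, 198.9] [ 0.493 -0.19  -0.002] [0.633 0.158 0.112]
```

View pics/s4.png

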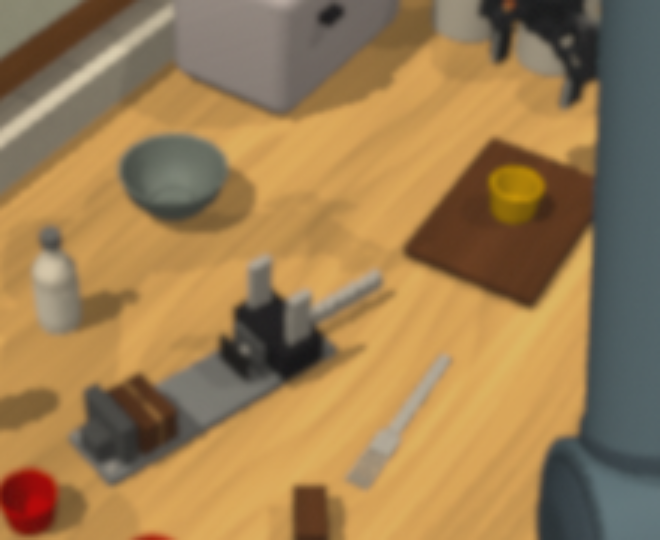

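Emit:
{"name": "carry_out", "arguments": {
  "targets": [
    {"dx": 1,"dy": 0,"dz": 0,"rx": 0,"ry": 0,"rz": 0,"hand": -1},
    {"dx": 1,"dy": 0,"dz": 0,"rx": 0,"ry": 0,"rz": 0,"hand": -1},
    {"dx": 1,"dy": 0,"dz": 0,"rx": 0,"ry": 0,"rz": 0,"hand": -1},
    {"dx": 1,"dy": 0,"dz": 0,"rx": 0,"ry": 0,"rz": 0,"hand": -1},
    {"dx": 1,"dy": 0,"dz": 0,"rx": 0,"ry": 0,"rz": 0,"hand": -1},
    {"dx": 1,"dy": 0,"dz": 0,"rx": 0,"ry": 0,"rz": 0,"hand": -1},
    {"dx": 1,"dy": 0,"dz": 0,"rx": 0,"ry": 0,"rz": 0,"hand": -1},
    {"dx": 1,"dy": 0,"dz": 0,"rx": 0,"ry": 0,"rz": 0,"hand": -1}
  ],
  "grip_force": 20
}}

```text
time_s: 13.15
tool_pos: [0.5361, -0.0624, 0.191]
tool_rot: [0.8, 0.6, -0.001, -0.001]
force: [-0.3, 0.2, -0.1]
finger_gap: 0.0852
gripper_force: 0.0
```

```bash
python3 plan.py .538 -.062 .085 73.8
```

```text
t 13.15 pos [ 0.5361 -0.0624  0.191 ] gap 0.08516267251427284 F [-0.3  0.2 -0.1] 0.0
shift units [0.024 0.05  2.651] turn units [-0.026  0.002 -0.003]
```

Emit:
{"name": "carry_out", "arguments": {
  "targets": [
    {"dx": 0.02,"dy": 0.03,"dz": 0.6,"rx": 0,"ry": 0,"rz": 0,"hand": -1},
    {"dx": 0,"dy": 0,"dz": 0.6,"rx": 0,"ry": 0,"rz": 0,"hand": -1},
    {"dx": 0,"dy": 0,"dz": 0.6,"rx": 0,"ry": 0,"rz": 0,"hand": -1},
    {"dx": 0,"dy": 0,"dz": 0.5,"rx": 0,"ry": 0,"rz": 0,"hand": -1},
    {"dx": 0,"dy": 0,"dz": 0.3,"rx": 0,"ry": 0,"rz": 0,"hand": -1},
    {"dx": 0,"dy": 0,"dz": 0,"rx": 0,"ry": 0,"rz": 0,"hand": -1}
  ]
}}

```text
time_s: 13.9
tool_pos: [0.537, -0.0632, 0.0871]
tool_rot: [0.8, 0.6, -0.001, -0.001]
force: [-0.6, 0.2, 0.3]
finger_gap: 0.0854
gripper_force: 0.0
```

```bash
python3 plan.py .538 -.062 .085 73.8;python3 -c "
from h import *
c=eyes.capture('side'); cv2.imwrite('pics/s5.png',cv2.resize(c['color'][140:270,190:340],None,fx=4,fy=4)[:,:,::-1])"
```

```text
t 13.9 pos [ 0.537  -0.0632  0.0871] gap 0.08540044547839448 F [-0.6  0.2  0.3] 0.0
shift units [0.037 0.017 0.052] turn units [-0.031  0.002 -0.003]
```

View pics/s5.png

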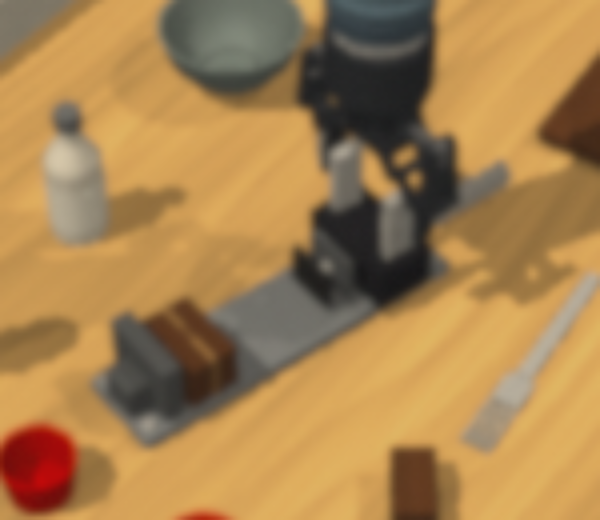

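The levers (345,175) and (395,230) stand between the open fingers, clear of the jaw. First stroke.

Emit:
{"name": "carry_out", "arguments": {
  "targets": [
    {"dx": 0.03,"dy": 0,"dz": 0.03,"rx": 0,"ry": 0,"rz": 0,"hand": 1},
    {"dx": 0,"dy": 0,"dz": 0,"rx": 0,"ry": 0,"rz": 0,"hand": 1},
    {"dx": 0,"dy": 0,"dz": 0,"rx": 0,"ry": 0,"rz": 0,"hand": 1},
    {"dx": 0,"dy": 0,"dz": 0,"rx": 0,"ry": 0,"rz": 0,"hand": 1},
    {"dx": 0,"dy": 0,"dz": 0,"rx": 0,"ry": 0,"rz": 0,"hand": 1},
    {"dx": 0,"dy": 0,"dz": 0,"rx": 0,"ry": 0,"rz": 0,"hand": 1},
    {"dx": 0,"dy": 0,"dz": 0,"rx": 0,"ry": 0,"rz": 0,"hand": 1},
    {"dx": 0,"dy": 0,"dz": 0,"rx": 0,"ry": 0,"rz": 0,"hand": 1}
  ],
  "grip_force": 20
}}

```text
time_s: 14.95
tool_pos: [0.5441, -0.0639, 0.0926]
tool_rot: [0.8, 0.6, 0.004, 0.005]
force: [1.7, -1.3, 18.1]
finger_gap: 0.036
gripper_force: 21.4
```

Emit:
{"name": "carry_out", "arguments": {
  "targets": [
    {"dx": 0,"dy": 0,"dz": 0,"rx": 0,"ry": 0,"rz": 0,"hand": -1},
    {"dx": 0,"dy": 0,"dz": 0,"rx": 0,"ry": 0,"rz": 0,"hand": -1},
    {"dx": 0,"dy": 0,"dz": 0,"rx": 0,"ry": 0,"rz": 0,"hand": -1},
    {"dx": 0,"dy": 0,"dz": 0,"rx": 0,"ry": 0,"rz": 0,"hand": -1},
    {"dx": 0,"dy": 0,"dz": 0,"rx": 0,"ry": 0,"rz": 0,"hand": -1}
  ]
}}

```text
time_s: 15.58
tool_pos: [0.5384, -0.0623, 0.087]
tool_rot: [0.8, 0.6, -0.0, -0.0]
force: [0.0, 0.3, 0.5]
finger_gap: 0.0858
gripper_force: 0.0
```

```bash
cat > jaw.py <<'E'
from h import *
d=np.array([np.cos(np.radians(73.8)),np.sin(np.radians(73.8))]); o=np.array([.538,-.062])
n=np.array([-d[1],d[0]])
def prof(c):
    X=world(c,np.ones((384,512),bool)); s=(X[:,:2]-o)@d-.087; w=(X[:,:2]-o)@n
    k=(abs(w)<.022)&(s>-.06)&(s<.12)&(X[:,2]>.03)&(X[:,2]<.06)
    h=np.histogram(s[k],np.arange(-.06,.125,.005))
    return {int(round(a*1000)):int(b) for a,b in zip(h[1],h[0])}
s=readout.read_state(); print(s["time_s"],s["tool_pos"].round(4),s["force"].round(1),s["finger_gap"].round(4),round(s["gripper_force"],1))
for n_ in("side","top"): print(n_,prof(eyes.capture(n_)))
E
python3 jaw.py
```

```text
Traceback (most recent call last):
  File "jaw.py", line 9, in <module>
    s=readout.read_state(); print(s["time_s"],s["tool_pos"].round(4),s["force"].round(1),s["finger_gap"].round(4),round(s["gripper_force"],1))
                                                                                         ^^^^^^^^^^^^^^^^^^^^^
AttributeError: 'float' object has no attribute 'round'
```

```bash
sed -i 's/s\["finger_gap"\].round(4)/round(s["finger_gap"],4)/' jaw.py; python3 jaw.py
```

```text
15.575 [ 0.5384 -0.0623  0.087 ] [0.  0.3 0.5] 0.0858 0.0
side {-60: 8, -55: 7, -50: 6, -45: 6, -40: 0, -35: 1, -30: 34, -25: 41, -20: 3, -15: 11, -10: 52, -5: 3, 0: 0, 5: 0, 10: 0, 15: 0, 20: 0, 25: 0, 30: 0, 35: 0, 40: 0, 45: 0, 50: 8, 55: 20, 60: 18, 65: 27, 70: 22, 75: 18, 80: 25, 85: 20, 90: 21, 95: 0, 100: 1, 105: 1, 110: 19, 115: 40}
top {-60: 0, -55: 0, -50: 0, -45: 4, -40: 6, -35: 3, -30: 40, -25: 17, -20: 11, -15: 23, -10: 32, -5: 0, 0: 0, 5: 0, 10: 0, 15: 0, 20: 0, 25: 0, 30: 0, 35: 0, 40: 0, 45: 0, 50: 21, 55: 36, 60: 40, 65: 40, 70: 36, 75: 38, 80: 39, 85: 40, 90: 30, 95: 30, 100: 5, 105: 1, 110: 0, 115: 8}
```

Emit:
{"name": "carry_out", "arguments": {
  "targets": [
    {"dx": 0,"dy": 0.05,"dz": 0,"rx": 0,"ry": 0,"rz": 0,"hand": 1},
    {"dx": 0,"dy": 0,"dz": -0.04,"rx": 0,"ry": 0,"rz": 0,"hand": 1},
    {"dx": 0,"dy": 0,"dz": -0.04,"rx": 0,"ry": 0,"rz": 0,"hand": 1},
    {"dx": 0,"dy": 0,"dz": -0.04,"rx": 0,"ry": 0,"rz": 0,"hand": 1},
    {"dx": 0,"dy": 0,"dz": -0.03,"rx": 0,"ry": 0,"rz": 0,"hand": 1},
    {"dx": 0,"dy": 0,"dz": 0,"rx": 0,"ry": 0,"rz": 0,"hand": 1},
    {"dx": 0,"dy": 0,"dz": 0,"rx": 0,"ry": 0,"rz": 0,"hand": 1}
  ],
  "grip_force": 20
}}

```text
time_s: 16.55
tool_pos: [0.5404, -0.0629, 0.0929]
tool_rot: [0.8, 0.6, -0.0, -0.0]
force: [1.1, -0.2, -2.6]
finger_gap: 0.0352
gripper_force: 21.6
```

Emit:
{"name": "carry_out", "arguments": {
  "targets": [
    {"dx": 0,"dy": 0,"dz": 0,"rx": 0,"ry": 0,"rz": 0,"hand": -1},
    {"dx": 0,"dy": 0,"dz": 0.04,"rx": 0,"ry": 0,"rz": 0,"hand": -1},
    {"dx": 0,"dy": 0,"dz": 0.05,"rx": 0,"ry": 0,"rz": 0,"hand": -1},
    {"dx": 0,"dy": 0,"dz": 0.06,"rx": 0,"ry": 0,"rz": 0,"hand": -1},
    {"dx": 0,"dy": 0,"dz": 0,"rx": 0,"ry": 0,"rz": 0,"hand": -1}
  ]
}}

```text
time_s: 17.18
tool_pos: [0.5404, -0.0629, 0.0871]
tool_rot: [0.8, 0.6, -0.0, -0.0]
force: [0.1, 0.1, -0.6]
finger_gap: 0.0856
gripper_force: 0.0
```

```bash
python3 jaw.py
```

```text
17.175 [ 0.5404 -0.0629  0.0871] [ 0.1  0.1 -0.6] 0.0856 0.0
side {-60: 6, -55: 3, -50: 10, -45: 5, -40: 4, -35: 7, -30: 7, -25: 3, -20: 10, -15: 4, -10: 0, -5: 11, 0: 61, 5: 11, 10: 3, 15: 23, 20: 45, 25: 0, 30: 0, 35: 0, 40: 0, 45: 0, 50: 4, 55: 28, 60: 19, 65: 21, 70: 23, 75: 21, 80: 20, 85: 21, 90: 19, 95: 1, 100: 1, 105: 0, 110: 21, 115: 40}
top {-60: 0, -55: 0, -50: 0, -45: 5, -40: 8, -35: 9, -30: 9, -25: 9, -20: 9, -15: 8, -10: 4, -5: 22, 0: 32, 5: 10, 10: 10, 15: 35, 20: 17, 25: 0, 30: 0, 35: 0, 40: 0, 45: 0, 50: 19, 55: 38, 60: 35, 65: 39, 70: 36, 75: 40, 80: 38, 85: 36, 90: 32, 95: 30, 100: 4, 105: 1, 110: 2, 115: 6}
```

Emit:
{"name": "carry_out", "arguments": {
  "targets": [
    {"dx": 0,"dy": 0,"dz": 0,"rx": 0,"ry": 0,"rz": 0,"hand": 1},
    {"dx": 0,"dy": 0,"dz": -0.04,"rx": 0,"ry": 0,"rz": 0,"hand": 1},
    {"dx": 0,"dy": 0,"dz": -0.04,"rx": 0,"ry": 0,"rz": 0,"hand": 1},
    {"dx": 0,"dy": 0,"dz": -0.04,"rx": 0,"ry": 0,"rz": 0,"hand": 1},
    {"dx": 0,"dy": 0,"dz": -0.03,"rx": 0,"ry": 0,"rz": 0,"hand": 1},
    {"dx": 0,"dy": 0,"dz": 0,"rx": 0,"ry": 0,"rz": 0,"hand": 1},
    {"dx": 0,"dy": 0,"dz": 0,"rx": 0,"ry": 0,"rz": 0,"hand": 1}
  ],
  "grip_force": 20
}}

```text
time_s: 18.15
tool_pos: [0.5405, -0.0629, 0.0931]
tool_rot: [0.8, 0.6, -0.0, -0.0]
force: [1.0, -0.2, -1.6]
finger_gap: 0.0353
gripper_force: 21.5
```

```bash
python3 jaw.py
```

```text
18.15 [ 0.5405 -0.0629  0.0931] [ 1.  -0.2 -1.6] 0.0353 21.5
side {-60: 8, -55: 2, -50: 7, -45: 9, -40: 3, -35: 9, -30: 6, -25: 5, -20: 9, -15: 4, -10: 10, -5: 7, 0: 5, 5: 11, 10: 7, 15: 1, 20: 0, 25: 22, 30: 55, 35: 4, 40: 2, 45: 29, 50: 15, 55: 17, 60: 24, 65: 17, 70: 26, 75: 22, 80: 24, 85: 26, 90: 20, 95: 1, 100: 1, 105: 0, 110: 30, 115: 38}
top {-60: 0, -55: 0, -50: 0, -45: 5, -40: 7, -35: 9, -30: 9, -25: 8, -20: 9, -15: 8, -10: 8, -5: 8, 0: 8, 5: 8, 10: 9, 15: 7, 20: 2, 25: 40, 30: 22, 35: 11, 40: 24, 45: 35, 50: 23, 55: 39, 60: 39, 65: 38, 70: 37, 75: 41, 80: 36, 85: 36, 90: 32, 95: 28, 100: 4, 105: 1, 110: 3, 115: 7}
```

Emit:
{"name": "carry_out", "arguments": {
  "targets": [
    {"dx": 0,"dy": 0,"dz": 0,"rx": 0,"ry": 0,"rz": 0,"hand": -1},
    {"dx": 0,"dy": 0,"dz": 0.04,"rx": 0,"ry": 0,"rz": 0,"hand": -1},
    {"dx": 0,"dy": 0,"dz": 0.05,"rx": 0,"ry": 0,"rz": 0,"hand": -1},
    {"dx": 0,"dy": 0,"dz": 0.06,"rx": 0,"ry": 0,"rz": 0,"hand": -1},
    {"dx": 0,"dy": 0,"dz": 0,"rx": 0,"ry": 0,"rz": 0,"hand": -1}
  ]
}}

```text
time_s: 18.88
tool_pos: [0.5404, -0.0629, 0.087]
tool_rot: [0.8, 0.6, -0.0, -0.0]
force: [-0.0, 0.2, 0.1]
finger_gap: 0.0852
gripper_force: 0.0
```

Emit:
{"name": "carry_out", "arguments": {
  "targets": [
    {"dx": 0,"dy": 0,"dz": 0,"rx": 0,"ry": 0,"rz": 0,"hand": 1},
    {"dx": 0,"dy": 0,"dz": -0.04,"rx": 0,"ry": 0,"rz": 0,"hand": 1},
    {"dx": 0,"dy": 0,"dz": -0.04,"rx": 0,"ry": 0,"rz": 0,"hand": 1},
    {"dx": 0,"dy": 0,"dz": -0.02,"rx": 0,"ry": 0,"rz": 0,"hand": 1},
    {"dx": 0,"dy": 0,"dz": 0,"rx": 0,"ry": 0,"rz": 0,"hand": 1},
    {"dx": 0,"dy": 0,"dz": 0,"rx": 0,"ry": 0,"rz": 0,"hand": 1},
    {"dx": 0,"dy": 0,"dz": 0,"rx": 0,"ry": 0,"rz": 0,"hand": 1},
    {"dx": 0,"dy": 0,"dz": 0,"rx": 0,"ry": 0,"rz": 0,"hand": 1}
  ],
  "grip_force": 20
}}

```text
time_s: 19.88
tool_pos: [0.543, -0.0637, 0.0911]
tool_rot: [0.8, 0.6, 0.001, 0.002]
force: [8.7, -2.0, -9.5]
finger_gap: 0.0496
gripper_force: 23.0
```

```bash
python3 jaw.py;python3 -c "
from h import *
c=eyes.capture('side'); cv2.imwrite('pics/s6.png',cv2.resize(c['color'][140:270,190:340],None,fx=4,fy=4)[:,:,::-1])"
```

```text
19.875 [ 0.543  -0.0637  0.0911] [ 8.7 -2.  -9.5] 0.0496 23.0
side {-60: 3, -55: 6, -50: 8, -45: 6, -40: 7, -35: 8, -30: 6, -25: 5, -20: 11, -15: 5, -10: 7, -5: 10, 0: 2, 5: 9, 10: 5, 15: 4, 20: 10, 25: 5, 30: 0, 35: 0, 40: 55, 45: 15, 50: 9, 55: 20, 60: 20, 65: 28, 70: 20, 75: 20, 80: 24, 85: 22, 90: 16, 95: 4, 100: 0, 105: 0, 110: 22, 115: 38}
top {-60: 0, -55: 0, -50: 0, -45: 5, -40: 8, -35: 9, -30: 8, -25: 9, -20: 10, -15: 7, -10: 10, -5: 9, 0: 9, 5: 8, 10: 10, 15: 10, 20: 8, 25: 8, 30: 4, 35: 22, 40: 37, 45: 8, 50: 27, 55: 37, 60: 39, 65: 39, 70: 36, 75: 38, 80: 37, 85: 38, 90: 39, 95: 42, 100: 2, 105: 3, 110: 0, 115: 7}
```

View pics/s6.png

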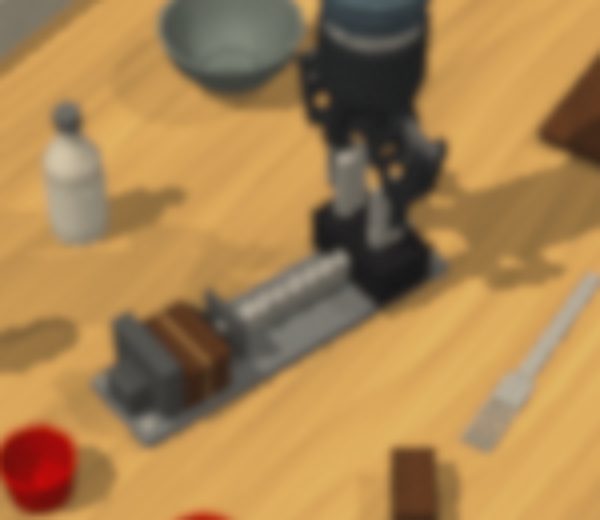

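Emit:
{"name": "carry_out", "arguments": {
  "targets": [
    {"dx": 0,"dy": 0.04,"dz": 0.03,"rx": 0,"ry": 0,"rz": 0,"hand": 1},
    {"dx": 0,"dy": 0.04,"dz": 0.02,"rx": 0,"ry": 0,"rz": 0,"hand": 1},
    {"dx": 0,"dy": 0,"dz": 0,"rx": 0,"ry": 0,"rz": 0,"hand": 1},
    {"dx": 0,"dy": 0,"dz": 0,"rx": 0,"ry": 0,"rz": 0,"hand": 1},
    {"dx": 0,"dy": 0,"dz": 0,"rx": 0,"ry": 0,"rz": 0,"hand": 1}
  ],
  "grip_force": 22
}}

```text
time_s: 20.65
tool_pos: [0.5443, -0.0641, 0.091]
tool_rot: [0.8, 0.6, 0.001, 0.001]
force: [-1.8, 0.1, 9.9]
finger_gap: 0.0492
gripper_force: 21.6
```

```bash
cat >> jaw.py <<'E'
c=eyes.capture("top"); X=world(c,np.ones((384,512),bool)); s=(X[:,:2]-o)@d-.087; w=(X[:,:2]-o)@n
k=(abs(w)<.035)&(s>.04)&(s<.112)&(X[:,2]>.044)
col=c["color"].reshape(-1,3)[(c["z_map"]>0).ravel()].astype(int)
br=k&(col[:,0]>col[:,2]*1.5); gr=k&~br
print("block s",np.percentile(s[br],[1,99]).round(4),"rect",cv2.minAreaRect(X[br][:,:2].astype(np.float32)))
g=s[gr&(s>.085)]; print("stop from",np.percentile(g,[2,50]).round(4), "pad to",np.percentile(s[gr&(s<.07)],[2,98]).round(4))
E
python3 jaw.py
```

```text
20.65 [ 0.5443 -0.0641  0.091 ] [-1.8  0.1  9.9] 0.0492 21.6
side {-60: 4, -55: 5, -50: 11, -45: 3, -40: 9, -35: 5, -30: 6, -25: 6, -20: 9, -15: 3, -10: 6, -5: 8, 0: 4, 5: 8, 10: 6, 15: 7, 20: 7, 25: 5, 30: 0, 35: 5, 40: 45, 45: 22, 50: 13, 55: 17, 60: 23, 65: 22, 70: 22, 75: 21, 80: 23, 85: 23, 90: 18, 95: 2, 100: 1, 105: 3, 110: 24, 115: 40}
top {-60: 0, -55: 0, -50: 0, -45: 6, -40: 8, -35: 9, -30: 8, -25: 8, -20: 9, -15: 8, -10: 10, -5: 7, 0: 8, 5: 9, 10: 9, 15: 9, 20: 8, 25: 8, 30: 5, 35: 23, 40: 39, 45: 11, 50: 25, 55: 37, 60: 39, 65: 38, 70: 37, 75: 36, 80: 41, 85: 37, 90: 40, 95: 39, 100: 2, 105: 1, 110: 0, 115: 6}
block s [0.0583 0.0989] rect ((0.5824259519577026, 0.09536180645227432), (0.04581107199192047, 0.05983656272292137), 74.23002624511719)
stop from [0.0992 0.1046] pad to [0.0405 0.0601]
```

Emit:
{"name": "carry_out", "arguments": {
  "targets": [
    {"dx": 0,"dy": 0,"dz": -0.02,"rx": 0,"ry": 0,"rz": 0,"hand": 1},
    {"dx": 0,"dy": 0,"dz": 0,"rx": 0,"ry": 0,"rz": 0,"hand": 1},
    {"dx": 0,"dy": 0,"dz": 0,"rx": 0,"ry": 0,"rz": 0,"hand": 1},
    {"dx": 0,"dy": 0,"dz": 0,"rx": 0,"ry": 0,"rz": 0,"hand": 1},
    {"dx": 0,"dy": 0,"dz": 0,"rx": 0,"ry": 0,"rz": 0,"hand": 1},
    {"dx": 0,"dy": 0,"dz": 0,"rx": 0,"ry": 0,"rz": 0,"hand": 1}
  ]
}}

```text
time_s: 21.55
tool_pos: [0.5443, -0.0641, 0.0911]
tool_rot: [0.8, 0.6, 0.0, 0.001]
force: [-0.8, -0.4, 7.0]
finger_gap: 0.0487
gripper_force: 22.1
```

Stable: levers stalled at 49 mm, well short of their 36 mm stop, with the block home and the ramekin on the board.

```bash
python3 -c "
from bench import env
print(env.close_job())"
```

```text
the job is handed in; nothing more can be done
None
```

I handed the job in at about 21.6 s. The ramekin stands upright on the walnut board, and the fingers still hold the levers squeezed at about 22 N, with the block measured home against the end stop. The verdict wasn't returned, and the pad force is inferred from the levers stalling at 49 mm, short of their 36 mm stop.

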